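# Scan the cell station, then unlatch its cell carrier and hold it off the ball

## Robot

A 6-joint arm with a two-finger parallel gripper is mounted at the origin on the work surface. World frame = base frame: x ahead of the robot, y to its left, z up, the work surface at z = 0. Lengths are in m, angles in degrees, forces in N, time in s.
With the tool pointing down it reaches from about 0.25 to 0.725 m from the base axis. Payload 4 kg.
Tool frame: the origin (TCP) lies on the centre line of the jaws, within the pads' length; the fingertips stand 14 mm ahead of it and the grasp point (between the pads) lies 5 mm behind it; y points along the fingers, x is the direction in which the jaws open and shut, and the axes are right-handed (so a half turn about y gives the same grasp; the last joint's range is limited). The gripper opens to 85 mm and grips with 20 to 120 N. Pads are 22 mm wide; open, the fingers measure 114 mm over their backs; the gripper's body (76 mm by 85 mm) begins 54 mm behind the grasp point. The pads swing forward as they close: fully open they stand 13 mm farther back than shut.
Start: joints at [0, 13.785, 0.286, 76.501, 0, 90], TCP at [0.5, -0, 0.245] pointing down, gripper open.
Joint ranges: [-155.79, 155.79], [-60.16, 107.12], [-62.33, 73.08], [-114, 123.19], [-81.49, 82.49], [-180, 180]. Speed limits (degrees/s): [159.86, 159.86, 180, 180, 180, 180].

## Interface

Orientations are given as [roll, pitch, yaw] about the fixed x, y, z axes, in that order (R = Rz(yaw) Ry(pitch) Rx(roll)).
In Python, from bench import manip gives the robot as it stands. The module is installed in compiled form; this text tells all that it offers.
- The arm moves only by the tool send_rows, never from a script. Its argument "increments" is a list of rows, each an object of numbers: "gripper": the closure in counts, from 0 (fully open) to 255 (shut); "x", "y", "z": the shift along the tool's x, y, z in m; "rx", "ry", "rz": the turn, a rotation vector about the tool's x, y, z in degrees. In form: [{"gripper": .., "x": .., "y": .., "z": .., "rx": .., "ry": .., "rz": ..}, ...]. A call has 1 to 10 rows; each row is the pose to reach, as a shift and turn from the pose commanded when the call began, along the tool's axes at that moment; what a row does not reach only later rows make up. A row lasts 1/12 s, in which the tool goes at most 41.7 mm and 7.16 degrees, less where a joint would pass 70% of its speed; a pose out of reach is approached as far as the arm can. A call with a gripper value outside its range is refused whole. The fingers move at their own pace and stop on an object; the grip force is fixed at half the most. Time passes only in rows, so rows that repeat a pose let the fingers close. It gives the time, the measured TCP pose, the force and the opening at its end, in the units of the state.
- manip.get_state(): the state, without advancing time (a new reading comes with each control period).
- manip.get_image(name): name is "scene" or "side" or "wrist"; returns (picture, depth): 480x640x3 uint8, blue, green, red; 480x640 float32, m along the optical axis (not along the pixel's ray), 0 where there is no reading.
- manip.get_calibration(name): a dict with "mtx" (3x3 intrinsics, pixels), "camera_from_world" (4x4, takes a point from world to camera coordinates). Camera axes: x right, y up, looking along -z (the intrinsics and any distortion apply to the point x, -y, -z); pixel columns grow to the right and rows downward; lengths in m; the calibration is good to about 2 mm. A picture is of the moment at which its call begins: read the wrist's pose just before it. get_calibration takes no time and is no camera call; for the wrist camera it gives the pose at the moment of the call.
- manip.close_job(): hands the job in, once; it reports no verdict.
The state is a dict: "clock": time; "joints": joint angles; "qd": joint speeds; "joint_efforts": joint torques, N m; "tcp_pos": TCP position; "orientation": TCP orientation; "ft_force": force on the tool from outside, world axes, zero at the start; "torque": the same for the moment, N m; "grip_width": opening from 0.0 (shut) to 1.0 (fully open).
Only numpy, scipy, OpenCV 4.12 (cv2) and the standard library are available. Lean on these libraries where they do the work, as an engineer would, in place of code of your own. Each camera call takes 0.05 s, during which the arm holds its last target.

## Task

Log the cell change: pick up the scanner and hold it still for a good second or two, aimed squarely at the middle of the station's bar-code label from about 9 cm, then stand it back on the bench on its foot and let go. Then squeeze the carrier's sliding latch plate sideways against its spring, all the way towards the fixed grip plate, and lift the carrier straight up, level, until its socket is about 8 cm above the ball. Finish there, still holding the carrier up over the ball (do not put it down or let go), with the jar, beaker and vial rack left where they stand.

Things in the scene. Friction and masses are not known exactly. Their poses are not given: they have to be found in the camera images.
- scanner: Grey desk scanner, 220 g, on a black round foot (66 mm across, 10 thick). Origin: centre of the foot's underside; z up, x forward. A 24 x 28 mm post carries a head: x -26 to +26, 34 wide (y), z 83 to 117 mm. Grip from above across the 34 mm, closing along y, at x = 0, z = 100. A black snout below the head's front points forward and 50 degrees down. May have swapped places with the jar.
- window: Scanner's reading pane, 24 x 16 mm, on the snout's end, at (37.6, 0, 76.5) mm of the scanner's frame. Origin: its centre. x axis = beam: scanner's forward, 50 degrees below horizontal; y = scanner's y. The label is read with its middle within 15 mm of this axis, 60 to 130 mm ahead, square-on within 20 degrees.
- label: White label 54 x 32 mm with black bars, on a grey sloping panel at the station's front. Origin: its middle, at (-50, -20, 48) mm of the station's frame. x = outward normal: to the station's front (its -x) and 50 degrees up, so the scanner held upright and facing along the station's +x looks at it square-on; z = up the slope.
- station: White instrument plinth fixed to the bench, 140 (x) x 240 (y) x 30 mm high, with ball mount, black rest post and label panel (top 62 mm above the bench). Origin: centre of its underside; z up; -x is its front, with the label. Place and yaw vary.
- ball (a point): Centre of the steel ball, 20 mm in diameter, on an 8 mm neck, 65 mm above the bench, at (20, -60, 65) mm of the station's frame; axes as the station.
- carrier: Loose aluminium flow-cell carrier, 400 g with latch: 30 x 30 mm socket over the ball, 18 mm wide spine along +x to x = 120 (its top at z = 18), resting near x = 100 in the black post between cheeks; steel cell block at x 71 to 105, up to z = 48. Origin: socket centre = ball centre while seated; z up; x along the station's +y, y along its -x (front). Centre of mass near x = 47.
- grip_plate (a point): Middle of the finger area on the outer face of the carrier's fixed upright aluminium grip plate (26 mm along x, 6 thick, top at z = 52 of the carrier), at (40, -15, 38) mm of the carrier's frame; it faces the carrier's -y. Axes as the carrier.
- trigger (a point): Middle of the finger area on the outer face of the dark steel latch plate (upright, 26 mm along x, 6 thick), at (40, 29, 38) mm of the carrier's frame at rest, facing its +y. 44 mm from the grip plate's outer face at rest, 30 squeezed. Close along the carrier's y from above, a finger outside each plate, centred on carrier y = 0, for only the latch plate yields; open over 60 mm first.
- latch (a joint): Travel (m) of the sliding latch: 0 = sprung home, fork under the ball, carrier locked; 0.014 = latch plate squeezed fully to the carrier's -y, free (0.011 is enough). Spring: 6 N at rest, 9.5 N squeezed, so grip with 20 N or more and keep squeezing until the socket has risen 25 mm or more.
- jar: Bystander: amber glass jar, 54 mm in diameter, 75 mm high; origin at the centre of its underside.
- beaker: Bystander: open glass beaker, 66 mm in diameter, 85 mm high; origin at the centre of its underside.
- vial_rack: Bystander: white vial rack 60 (x) x 100 (y) mm, 50 mm high with its vials; origin at the centre of its underside.
Mind the look-alikes: they are no part of the job. What is shaped like the scanner but purple or red is not meant. What is shaped like the carrier but red is not meant.

How it is judged:
By the outcome, as a careful person would: the job done as asked, in the order asked, and still so for the second after the job is handed in, while the arm keeps its last pose, push and grip.
It also fails if it takes over 59 s, if anything falls off the work surface, if the arm or the gripper's body presses on something with over 40 N, if the wrist force passes 120 N, or if a joint passes its speed limit or range.

## Working session

There is one attempt and no reset: what is moved stays moved. The work goes in short steps, Python scripts to look and compute and a tool call to move; the robot and the scene stay as the last step left them, time stands still between calls to the robot, and variables do not carry over. Pictures are saved under pics/ and viewed, and the job is handed in when it is done.

Besides the shell and the picture viewer there is one more tool, called after "Request:" as name([rows], argument=value, ...), one row to a line, values as JSON. send_rows: Moves the arm, as the interface text tells. Its arguments: {"type":"object","properties":{"increments":{"type":"array"}},"required":["increments"]}

```bash
mkdir -p pics
python3 - <<'E'
from bench import manip
import cv2,numpy as np
s=manip.get_state();print(s)
for n in("scene","side"):
    im,d=manip.get_image(n);c=manip.get_calibration(n)
    cv2.imwrite(f"pics/{n}0.png",im);np.savez(f"{n}0.npz",im=im,d=d,K=c["mtx"],T=c["camera_from_world"])
    print(n,c)
E
```

```text
{'clock': 0.0, 'joints': array([ 3.48806674e-04,  1.38327224e+01,  2.13019742e-01,  7.65013461e+01,
       -2.14729975e-03,  8.99992771e+01]), 'qd': array([-0.0372267 ,  0.02501221, -0.04588328, -0.0842006 , -0.05937088,
       -0.13669449]), 'joint_efforts': array([ 5.50268451e-04, -3.72315860e+01,  2.52406776e+01,  1.67737965e-02,
        2.29149265e-05,  1.14679995e-05]), 'tcp_pos': array([ 4.99393744e-01, -7.80950029e-06,  2.44403737e-01]), 'orientation': array([-9.00021458e+01,  1.21048727e-01,  1.07166321e-03]), 'ft_force': array([-0.1590713 , -0.33168789,  0.26501589]), 'torque': array([-0.00519537,  0.01432356, -0.00704691]), 'grip_width': 1.002254205109385}
scene {'mtx': array([[598.11740761,   0.        , 310.33455951],
       [  0.        , 598.11740761, 247.43270851],
       [  0.        ,   0.        ,   1.        ]]), 'camera_from_world': array([[ 0.68752887,  0.72615021, -0.00314916, -0.37015436],
       [-0.58177954,  0.55342163,  0.59603445,  0.27259359],
       [ 0.43455335, -0.40795878,  0.80295269, -1.800818  ],
       [ 0.        ,  0.        ,  0.        ,  1.        ]])}
side {'mtx': array([[507.10614279,   0.        , 323.85869327],
       [  0.        , 507.10614279, 238.86569641],
       [  0.        ,   0.        ,   1.        ]]), 'camera_from_world': array([[-0.85557143, -0.51724591,  0.02131195,  0.47635118],
       [ 0.35342875, -0.55353142,  0.75411609, -0.30089809],
       [-0.37826663,  0.65273244,  0.65639525, -0.8527223 ],
       [ 0.        ,  0.        ,  0.        ,  1.        ]])}
```

View pics/scene0.png

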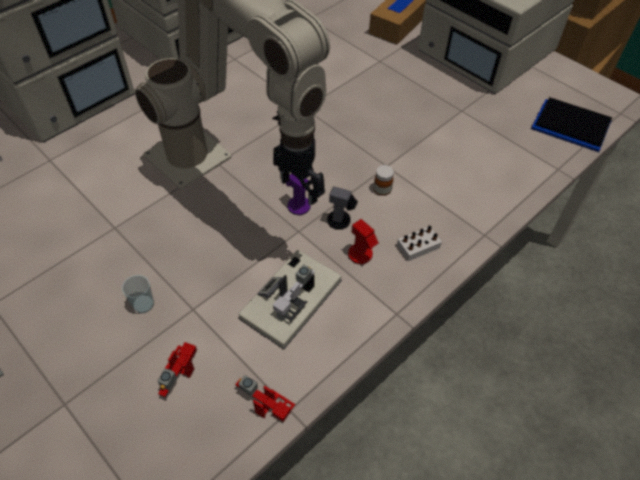

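View pics/side0.png

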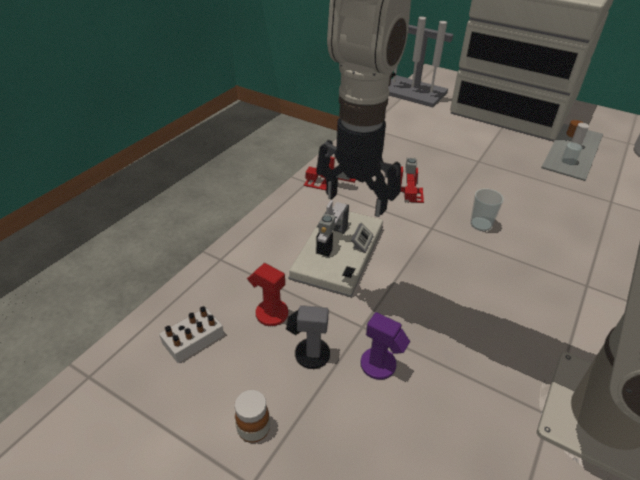

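```bash
cat > h.py <<'E'
import numpy as np,cv2
class V:
    def __init__(s,f):
        z=np.load(f);s.im,s.d,s.K,s.T=z['im'],z['d'],z['K'],z['T'];s.Ti=np.linalg.inv(s.T)
    def pt(s,u,v,d=None):
        if d is None:d=s.d[int(round(v)),int(round(u))]
        c=np.array([(u-s.K[0,2])/s.K[0,0]*d,-(v-s.K[1,2])/s.K[1,1]*d,-d,1]);return (s.Ti@c)[:3]
    def plane(s,u,v,z):
        o=s.Ti[:3,3];p=s.pt(u,v,1.);r=p-o;return o+r*(z-o[2])/r[2]
    def cloud(s):
        v,u=np.mgrid[:480,:640];d=s.d
        c=np.stack([(u-s.K[0,2])/s.K[0,0]*d,-(v-s.K[1,2])/s.K[1,1]*d,-d,np.ones_like(d)],-1)
        return (c@s.Ti.T)[...,:3]
    def proj(s,P):
        P=np.atleast_2d(P);c=P@s.T[:3,:3].T+s.T[:3,3];return np.stack([s.K[0,0]*c[:,0]/-c[:,2]+s.K[0,2],-s.K[1,1]*c[:,1]/-c[:,2]+s.K[1,2]],-1)
    def crop(s,u0,v0,w,h,f,name):
        cv2.imwrite(name,cv2.resize(s.im[v0:v0+h,u0:u0+w],None,fx=f,fy=f,interpolation=cv2.INTER_CUBIC))
def grab(n,f):
    from bench import manip
    c=manip.get_calibration(n);im,d=manip.get_image(n)
    np.savez(f,im=im,d=d,K=c['mtx'],T=c['camera_from_world']);return V(f)
E
python3 - <<'E'
from h import *
a=V('scene0.npz');b=V('side0.npz')
a.crop(225,170,220,180,3.6,'pics/sc1.png');b.crop(230,180,170,200,3,'pics/si1.png')
for n,v,pts in(('scene',a,[(340,190),(338,222),(245,310),(285,340),(340,275),(290,250),(384,180),(138,300),(100,250)]),('side',b,[(312,315),(313,358),(293,280),(350,290),(382,240),(485,215),(251,405),(200,430)])):
    for p in pts: print(n,p,v.pt(*p).round(4))
E
```

```text
scene (340, 190) [0.4831 0.1596 0.1176]
scene (338, 222) [0.494  0.1466 0.0057]
scene (245, 310) [ 0.5455 -0.2245  0.0294]
scene (285, 340) [ 0.6737 -0.2094  0.032 ]
scene (340, 275) [0.6323 0.0142 0.0301]
scene (290, 250) [ 0.4726 -0.0121  0.0038]
scene (384, 180) [0.5094 0.3078 0.0665]
scene (138, 300) [ 0.3735 -0.4045  0.0744]
scene (100, 250) [ 0.128  -0.3787  0.0078]
side (312, 315) [0.488  0.1573 0.1147]
side (313, 358) [0.4802 0.1651 0.0081]
side (293, 280) [ 0.6267  0.0117 -0.0028]
side (350, 290) [ 0.5012 -0.0107  0.0175]
side (382, 240) [ 0.523  -0.2073 -0.0018]
side (485, 215) [ 0.3372 -0.3635  0.0482]
side (251, 405) [0.49   0.3287 0.0739]
side (200, 430) [ 0.565   0.3749 -0.0018]
```

View pics/sc1.png

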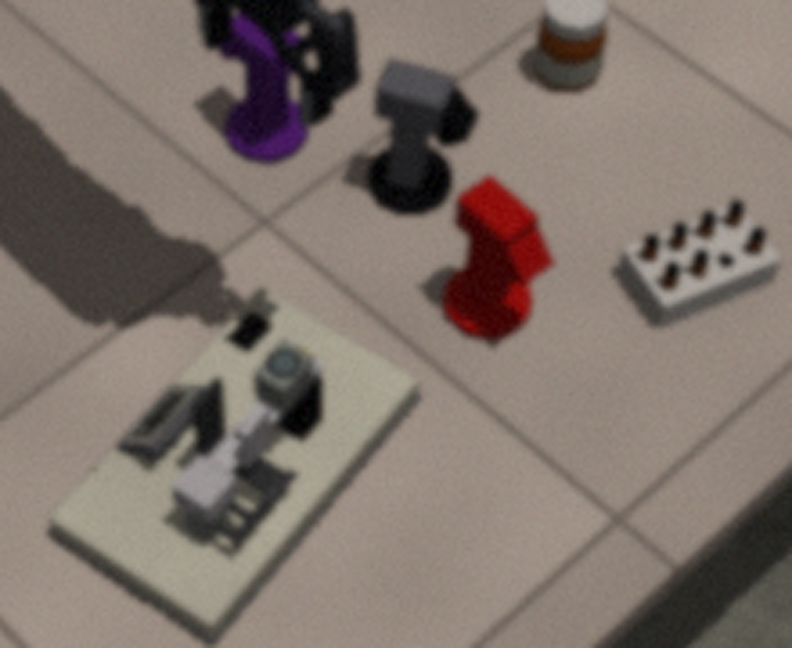

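View pics/si1.png

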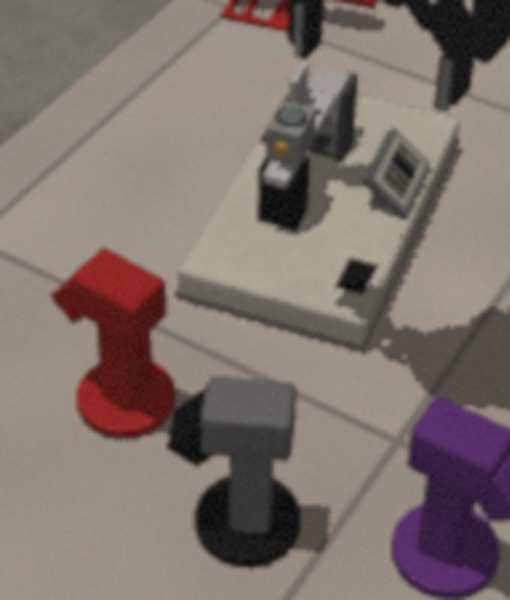

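Run:
```python
from h import *
for n in('scene','side'):
    v=V(n+'0.npz');P=v.cloud().reshape(-1,3)
    # bench height bias
    b=P[(P[:,0]>.35)&(P[:,0]<.75)&(abs(P[:,1])<.4)]
    bb=b[abs(b[:,2])<.012];print(n,'bench z',np.median(bb[:,2]),bb[:,2].std())
    s=b[(b[:,2]>.02)&(b[:,2]<.042)&(b[:,1]<.06)&(b[:,1]>-.3)&(b[:,0]>.45)]
    r=cv2.minAreaRect((s[:,:2]*1000).astype(np.float32));print('rect',r,len(s), np.median(s[:,2]))
    print(cv2.boxPoints(r))
    # scanner head top
    t=b[(b[:,2]>.105)&(b[:,2]<.13)&(b[:,1]>.1)&(b[:,1]<.22)&(b[:,0]>.4)&(b[:,0]<.56)]
    if len(t)>5:print('head',cv2.minAreaRect((t[:,:2]*1000).astype(np.float32)),len(t),t.mean(0))
```

```text
scene bench z 0.0010712469743221487 0.0031191780973839046
rect ((588.55126953125, -113.73750305175781), (142.4154052734375, 243.36074829101562), 10.694765090942383) 3501 0.03074320969913491
[[ 495.9994      -7.3852463]
 [ 541.1615    -246.51877  ]
 [ 681.10315   -220.08975  ]
 [ 635.94104     19.043762 ]]
head ((458.4252624511719, 139.71542358398438), (133.02450561523438, 38.626285552978516), 22.43889045715332) 268 [0.49299479 0.15072566 0.11578877]
side bench z -0.0010202433574624248 0.002445311233233386
rect ((588.4132690429688, -112.81721496582031), (140.0279083251953, 243.692626953125), 10.486573219299316) 3473 0.02896363094785992
[[ 497.3921      -5.7489243]
 [ 541.74536   -245.3713   ]
 [ 679.43445   -219.8855   ]
 [ 635.0812      19.736877 ]]
head ((455.7285461425781, 139.25933837890625), (131.65753173828125, 35.921142578125), 24.037639617919922) 576 [0.48575244 0.15554859 0.11424331]
```

Run:
```python
from h import *
from scipy.optimize import least_squares
for n in('scene','side'):
    v=V(n+'0.npz');P=v.cloud();hsv=cv2.cvtColor(v.im,cv2.COLOR_BGR2HSV)
    box=(P[...,0]>.40)&(P[...,0]<.58)&(P[...,1]>.09)&(P[...,1]<.24)
    m=box&(P[...,2]>.107)&(P[...,2]<.125)&(hsv[...,1]<70)
    k,lab,st,_=cv2.connectedComponentsWithStats(m.astype(np.uint8))
    for i in range(1,k):
        if st[i,4]<20:continue
        q=P[lab==i];print(n,st[i],q.mean(0).round(4),cv2.minAreaRect((q[:,:2]*1000).astype(np.float32)))
    # foot: black disc
    m=box&(P[...,2]>.004)&(P[...,2]<.016)&(hsv[...,2]<45)
    k,lab,st,_=cv2.connectedComponentsWithStats(m.astype(np.uint8))
    for i in range(1,k):
        if st[i,4]<20:continue
        q=P[lab==i];c,r=cv2.minEnclosingCircle((q[:,:2]*1000).astype(np.float32));print(n,'foot',st[i],c,r)
    m=box&(P[...,2]>.05)&(hsv[...,2]<45)
    k,lab,st,_=cv2.connectedComponentsWithStats(m.astype(np.uint8))
    for i in range(1,k):
        if st[i,4]<20:continue
        q=P[lab==i];print(n,'dark',st[i],q.mean(0))
    for nm,lo,hi in(('purple',125,165),('red',0,6)):
        mm=(hsv[...,0]>=lo)&(hsv[...,0]<=hi)&(hsv[...,1]>120)&(P[...,1]>0)&(P[...,0]<.7)&(P[...,0]>.3)
        for zl,zh in((.004,.02),(.08,.13)):
            q=P[mm&(P[...,2]>zl)&(P[...,2]<zh)]
            if len(q)>20:
                q2=(q[:,:2]*1000).astype(np.float32);print(nm,zl,cv2.minEnclosingCircle(q2),np.median(q,0),len(q))
```

```text
scene [329 186  23  17 249] [0.493  0.151  0.1164] ((492.4568786621094, 153.44863891601562), (57.53838348388672, 38.815345764160156), 25.270071029663086)
scene foot [327 212  23  17 211] (491.1536865234375, 151.81768798828125) 33.96107482910156
scene dark [331 195  26  19 264] [0.50645346 0.14907776 0.09065711]
purple 0.004 ((533.753662109375, 539.3094482421875), 489.2205505371094) [0.38778088 0.09916125 0.01107285] 207
purple 0.08 ((398.7029724121094, 493.9145202636719), 406.8422546386719) [0.38399715 0.0950054  0.10975251] 181
red 0.004 ((571.1607666015625, 134.48399353027344), 78.76457214355469) [0.61929575 0.10242106 0.01083101] 225
red 0.08 ((549.098876953125, 495.1625671386719), 414.5674743652344) [0.62161901 0.10704037 0.11366469] 400
side [297 305  32  20 530] [0.4882 0.1562 0.1147] ((489.59259033203125, 154.36325073242188), (52.04521560668945, 35.921142578125), 24.037639617919922)
side foot [296 340  34  28 527] (488.8146667480469, 154.5904998779297) 31.830066680908203
side dark [287 312  13  22 179] [0.51678484 0.17466181 0.09252401]
purple 0.004 ((375.849853515625, 110.5996322631836), 31.48303985595703) [0.3677877  0.12079208 0.00870568] 563
purple 0.08 ((365.8786926269531, 110.6044921875), 35.22998046875) [0.36549668 0.11942069 0.10837234] 960
red 0.004 ((607.7218017578125, 113.80924987792969), 33.32576370239258) [0.60108044 0.12640042 0.00889961] 405
red 0.08 ((618.1386108398438, 113.99299621582031), 36.37175750732422) [0.60711181 0.12389043 0.1124624 ] 649
```

Request:
send_rows([
  {"gripper": 0, "x": -0.003, "z": 0.035, "y": 0, "ry": 7},
  {"gripper": 0, "x": -0.006, "z": 0.07, "y": 0, "ry": 14},
  {"gripper": 0, "x": -0.009, "z": 0.105, "y": 0, "ry": 21},
])

```text
schema error: expected keys gripper, x, y, z, rx, ry, rz
```

```bash
python3 -c "
from bench import manip
s=manip.get_state();print(s['joints'],s['tcp_pos'],s['orientation'],s['qd'])"
```

```text
[ 5.20167790e-04  1.38277213e+01  2.20507244e-01  7.65043077e+01
 -1.20731004e-03  8.99982839e+01] [ 4.99435334e-01 -1.56601554e-06  2.44497223e-01] [-9.00012040e+01  1.11521809e-01  2.23628735e-03] [ 0.01567273 -0.09405666  0.13565306 -0.10544829 -0.10107147 -0.06673785]
```

All keys are required.

Request:
send_rows([
  {"gripper": 0, "x": -0.003, "y": 0, "z": 0.035, "rx": 0, "ry": 7, "rz": 0},
  {"gripper": 0, "x": -0.006, "y": 0, "z": 0.07, "rx": 0, "ry": 14, "rz": 0},
  {"gripper": 0, "x": -0.009, "y": 0, "z": 0.105, "rx": 0, "ry": 21, "rz": 0},
])

```text
clock: 0.35
tcp_pos: [0.491, 0.1021, 0.2448]
orientation: [-90.0, 0.0, -20.3]
ft_force: [0.3, 0.1, 1.0]
grip_width: 0.999
```

```bash
python3 -c "
from bench import manip
s=manip.get_state();print(s['joints'],s['tcp_pos'],s['orientation'],s['qd'])"
```

```text
[1.17450873e+01 1.40148129e+01 5.11771660e-01 7.65548764e+01
 1.23565567e-04 1.22021353e+02] [0.49101685 0.10208837 0.24480436] [-9.00306052e+01  4.91710509e-02 -2.02762789e+01] [ 4.86177890e+01  4.42845460e+00  5.83970749e+00  1.01323826e+00
 -1.89870284e-03  1.24719280e+02]
```

```bash
cat >> h.py <<'E'
from scipy.spatial.transform import Rotation as R
def Rt(yaw): return R.from_euler('xyz',[-90,0,yaw],degrees=True)
def inc(p0,R0,p1,R1):
    d=R0.inv().apply(np.array(p1)-np.array(p0));w=(R0.inv()*R1).as_rotvec(degrees=True)
    print('shift',d.round(4),'rot',w.round(2))
def st():
    from bench import manip
    s=manip.get_state();print(round(s['clock'],2),s['tcp_pos'].round(4),s['orientation'].round(2),'j',s['joints'].round(1),'F',s['ft_force'].round(1),'g',round(s['grip_width'],3),'qd',abs(s['qd']).max().round(1))
    return s['tcp_pos'],R.from_euler('xyz',s['orientation'],degrees=True)
E
python3 -c "
from h import *
inc([.491,.105,.245],Rt(-21),[.49,.1545,.205],Rt(-66))"
```

```text
shift [-0.0187  0.04    0.0459] rot [ 0. 45. -0.]
```

Request:
send_rows([
  {"gripper": 0, "x": -0.009, "y": 0.01, "z": 0.02, "rx": 0, "ry": 7, "rz": 0},
  {"gripper": 0, "x": -0.015, "y": 0.03, "z": 0.035, "rx": 0, "ry": 14, "rz": 0},
  {"gripper": 0, "x": -0.0187, "y": 0.04, "z": 0.0459, "rx": 0, "ry": 21, "rz": 0},
  {"gripper": 0, "x": -0.0187, "y": 0.04, "z": 0.0459, "rx": 0, "ry": 28, "rz": 0},
  {"gripper": 0, "x": -0.0187, "y": 0.04, "z": 0.0459, "rx": 0, "ry": 35, "rz": 0},
  {"gripper": 0, "x": -0.0187, "y": 0.04, "z": 0.0459, "rx": 0, "ry": 42, "rz": 0},
  {"gripper": 0, "x": -0.0187, "y": 0.04, "z": 0.0459, "rx": 0, "ry": 45, "rz": 0},
  {"gripper": 0, "x": -0.0187, "y": 0.04, "z": 0.0459, "rx": 0, "ry": 45, "rz": 0},
  {"gripper": 0, "x": -0.0187, "y": 0.04, "z": 0.0459, "rx": 0, "ry": 45, "rz": 0},
])

```text
clock: 1.1
tcp_pos: [0.4891, 0.1512, 0.2049]
orientation: [-90.1, 0.0, -64.7]
ft_force: [0.1, 0.3, 0.9]
grip_width: 1.001
```

```bash
python3 -c "
from h import *
st()
v=grab('wrist','w1.npz');cv2.imwrite('pics/w1.png',v.im)
v=grab('side','s1.npz');cv2.imwrite('pics/s1.png',v.im)
v=V('w1.npz');P=v.cloud()
m=(P[...,2]>.105)&(P[...,2]<.13)&(abs(P[...,0]-.49)<.06)&(abs(P[...,1]-.154)<.06)
k,lab,s_,_=cv2.connectedComponentsWithStats(m.astype(np.uint8))
for i in range(1,k):
  if s_[i,4]>200:
    q=P[lab==i];print(s_[i],q.mean(0),cv2.minAreaRect((q[:,:2]*1000).astype(np.float32)))
c=v.proj([[.49,.1545,.117],[.49+.026*np.cos(.419),.1545+.026*np.sin(.419),.117]]);print(c)
"
```

```text
1.1 [0.4891 0.1512 0.2049] [-9.006e+01  1.000e-02 -6.471e+01] j [ 17.2  16.4  -2.4  71.3   0.  171.9] F [0.1 0.3 0.9] g 1.001 qd 0.2
[ 291  200   56   90 4675] [0.49266416 0.15562367 0.11570572] ((491.4119567871094, 155.06661987304688), (55.57856369018555, 34.14713668823242), 25.905681610107422)
[[318.30573292 251.22796355]
 [319.17829559 209.35149047]]
```

View pics/w1.png

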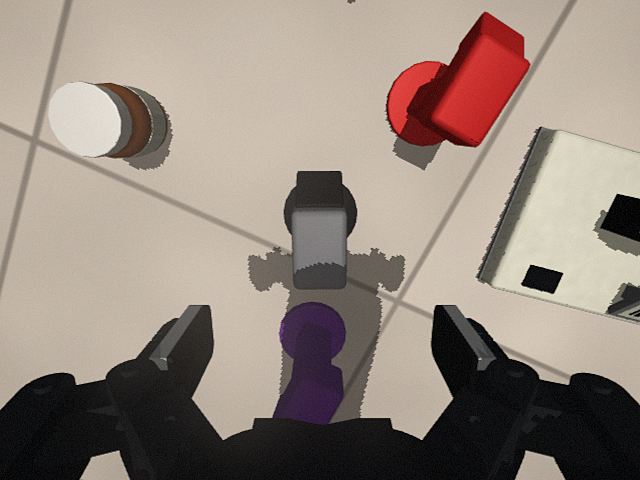

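```bash
python3 -c "
from h import *
p,r=st()
inc(p,r,[.4915,.1545,.095],Rt(-66))"
```

```text
1.2 [0.4892 0.1511 0.2051] [-90.03   0.   -64.74] j [ 17.2  16.4  -2.4  71.3  -0.  171.9] F [-0.4 -0.1  0.7] g 0.998 qd 0.4
shift [-0.002   0.1101  0.0036] rot [ 0.03  1.26 -0.  ]
```

View pics/s1.png

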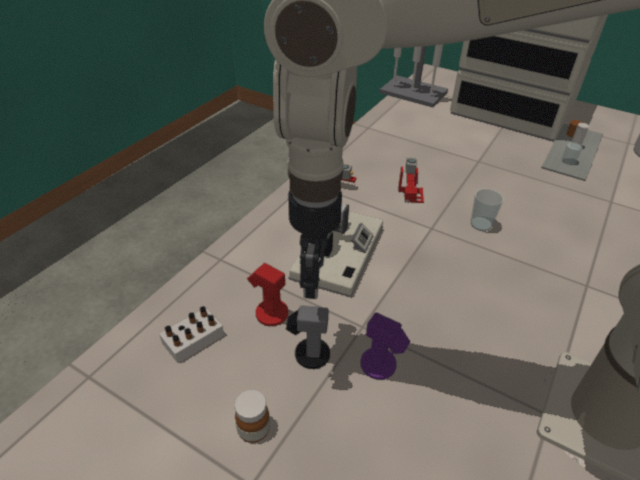

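Request:
send_rows([
  {"gripper": 0, "x": -0.002, "y": 0.025, "z": 0.0036, "rx": 0, "ry": 1.3, "rz": 0},
  {"gripper": 0, "x": -0.002, "y": 0.05, "z": 0.0036, "rx": 0, "ry": 1.3, "rz": 0},
  {"gripper": 0, "x": -0.002, "y": 0.075, "z": 0.0036, "rx": 0, "ry": 1.3, "rz": 0},
  {"gripper": 0, "x": -0.002, "y": 0.098, "z": 0.0036, "rx": 0, "ry": 1.3, "rz": 0},
  {"gripper": 0, "x": -0.002, "y": 0.11, "z": 0.0036, "rx": 0, "ry": 1.3, "rz": 0},
  {"gripper": 0, "x": -0.002, "y": 0.11, "z": 0.0036, "rx": 0, "ry": 1.3, "rz": 0},
  {"gripper": 0, "x": -0.002, "y": 0.11, "z": 0.0036, "rx": 0, "ry": 1.3, "rz": 0},
])

```text
clock: 1.78
tcp_pos: [0.4913, 0.1544, 0.0949]
orientation: [-90.1, 0.0, -66.1]
ft_force: [-0.0, 0.4, 0.3]
grip_width: 0.998
```

```bash
python3 -c "
from h import *
st()
v=grab('wrist','w2.npz');cv2.imwrite('pics/w2.png',v.im)
"
```

```text
1.78 [0.4913 0.1544 0.0949] [-9.010e+01  1.000e-02 -6.608e+01] j [ 17.4  22.2 -11.7  56.2  -0.  173.5] F [-0.   0.4  0.3] g 0.998 qd 2.1
```

View pics/w2.png

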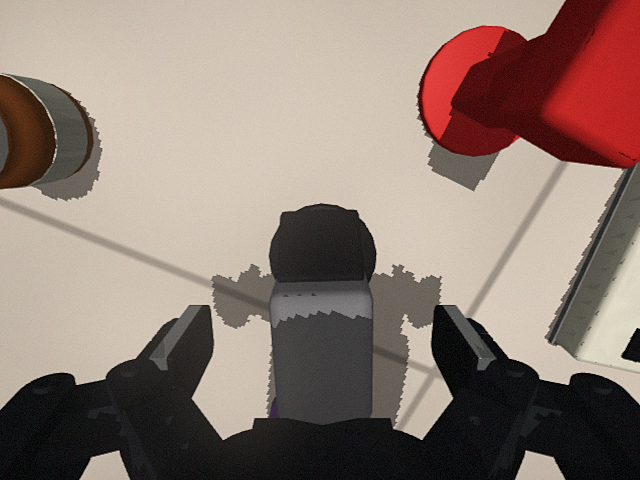

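Request:
send_rows([
  {"gripper": 255, "x": 0, "y": 0, "z": 0, "rx": 0, "ry": 0, "rz": 0},
  {"gripper": 255, "x": 0, "y": 0, "z": 0, "rx": 0, "ry": 0, "rz": 0},
  {"gripper": 255, "x": 0, "y": 0, "z": 0, "rx": 0, "ry": 0, "rz": 0},
  {"gripper": 255, "x": 0, "y": 0, "z": 0, "rx": 0, "ry": 0, "rz": 0},
  {"gripper": 255, "x": 0, "y": 0, "z": 0, "rx": 0, "ry": 0, "rz": 0},
  {"gripper": 255, "x": 0, "y": 0, "z": 0, "rx": 0, "ry": 0, "rz": 0},
  {"gripper": 255, "x": 0, "y": 0, "z": 0, "rx": 0, "ry": 0, "rz": 0},
  {"gripper": 255, "x": 0, "y": 0, "z": 0, "rx": 0, "ry": 0, "rz": 0},
  {"gripper": 255, "x": 0, "y": 0, "z": 0, "rx": 0, "ry": 0, "rz": 0},
  {"gripper": 255, "x": 0, "y": 0, "z": 0, "rx": 0, "ry": 0, "rz": 0},
])

```text
clock: 2.67
tcp_pos: [0.4926, 0.1548, 0.0963]
orientation: [-89.9, -0.0, -66.1]
ft_force: [-0.0, -0.2, 6.0]
grip_width: 0.391
```

Request:
send_rows([
  {"gripper": 255, "x": 0, "y": -0.005, "z": 0, "rx": 0, "ry": 0, "rz": 0},
  {"gripper": 255, "x": 0, "y": -0.02, "z": 0, "rx": 0, "ry": 0, "rz": 0},
  {"gripper": 255, "x": 0, "y": -0.04, "z": 0, "rx": 0, "ry": 0, "rz": 0},
  {"gripper": 255, "x": 0, "y": -0.06, "z": 0, "rx": 0, "ry": 0, "rz": 0},
  {"gripper": 255, "x": 0, "y": -0.08, "z": 0, "rx": 0, "ry": 0, "rz": 0},
  {"gripper": 255, "x": 0, "y": -0.08, "z": 0, "rx": 0, "ry": 0, "rz": 0},
])

```text
clock: 3.17
tcp_pos: [0.4935, 0.1552, 0.1787]
orientation: [-89.7, -0.0, -66.1]
ft_force: [0.6, 0.2, -2.3]
grip_width: 0.385
```

```bash
python3 -c "
from h import *
p,r=st()
v=grab('side','s2.npz');cv2.imwrite('pics/s2.png',v.im)
v=grab('wrist','w3.npz');cv2.imwrite('pics/w3.png',v.im)
inc(p,r,[.450,-.1595,.175],Rt(-79.4))"
```

```text
3.17 [0.4935 0.1552 0.1787] [-8.968e+01 -3.000e-02 -6.611e+01] j [ 17.4  17.7  -4.6  67.4   0.  173.6] F [ 0.6  0.2 -2.3] g 0.385 qd 4.7
shift [ 0.2701  0.0029 -0.1672] rot [-3.200e-01  1.329e+01 -1.000e-02]
```

View pics/s2.png

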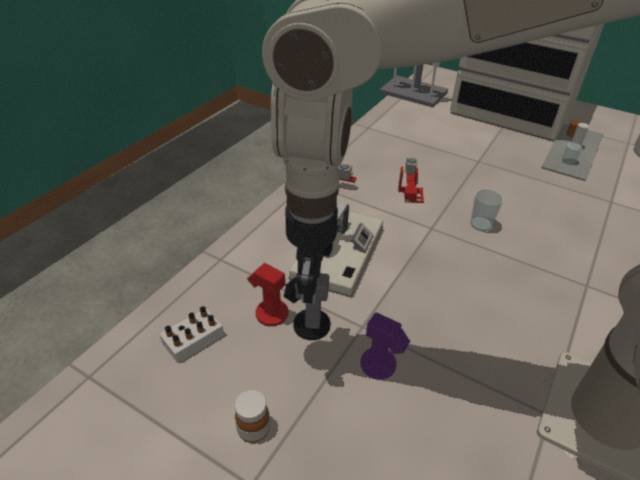

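View pics/w3.png

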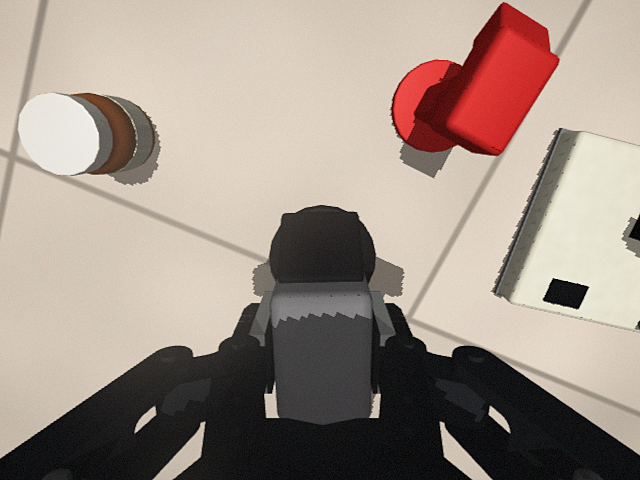

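Request:
send_rows([
  {"gripper": 255, "x": 0.02, "y": 0, "z": -0.0124, "rx": 0, "ry": 1, "rz": 0},
  {"gripper": 255, "x": 0.048, "y": 0, "z": -0.03, "rx": 0, "ry": 2, "rz": 0},
  {"gripper": 255, "x": 0.078, "y": 0, "z": -0.048, "rx": 0, "ry": 4, "rz": 0},
  {"gripper": 255, "x": 0.108, "y": 0, "z": -0.067, "rx": 0, "ry": 5, "rz": 0},
  {"gripper": 255, "x": 0.138, "y": 0, "z": -0.0854, "rx": 0, "ry": 7, "rz": 0},
  {"gripper": 255, "x": 0.168, "y": 0, "z": -0.104, "rx": 0, "ry": 8, "rz": 0},
  {"gripper": 255, "x": 0.2, "y": 0, "z": -0.124, "rx": -0.3, "ry": 10, "rz": 0},
  {"gripper": 255, "x": 0.23, "y": 0.003, "z": -0.1424, "rx": -0.3, "ry": 11, "rz": 0},
  {"gripper": 255, "x": 0.256, "y": 0.003, "z": -0.1585, "rx": -0.3, "ry": 12.5, "rz": 0},
  {"gripper": 255, "x": 0.2701, "y": 0.003, "z": -0.1672, "rx": -0.3, "ry": 13.3, "rz": 0},
])

```text
clock: 4.1
tcp_pos: [0.446, -0.1627, 0.17]
orientation: [-90.5, 0.0, -79.7]
ft_force: [-0.3, -0.5, -2.3]
grip_width: 0.387
```

```bash
python3 -c "
from h import *
p,r=st()
v=grab('wrist','w4.npz');cv2.imwrite('pics/w4.png',v.im)
v=grab('scene','c4.npz');v.crop(180,150,200,200,3,'pics/c4.png')
p,r=st()
inc(p,r,[.450,-.1595,.1367],Rt(-79.4))"
```

```text
4.1 [ 0.446  -0.1627  0.17  ] [-9.055e+01  3.000e-02 -7.965e+01] j [-19.9  14.1 -10.9  65.5  -0.3 149.8] F [-0.3 -0.5 -2.3] g 0.387 qd 21.5
4.2 [ 0.4464 -0.1623  0.1701] [-9.052e+01  4.000e-02 -7.969e+01] j [-19.8  14.1 -10.9  65.5  -0.2 149.9] F [ 0.3  0.3 -2.1] g 0.393 qd 3.3
shift [-0.002   0.0334  0.0043] rot [ 0.52 -0.29 -0.04]
```

View pics/w4.png

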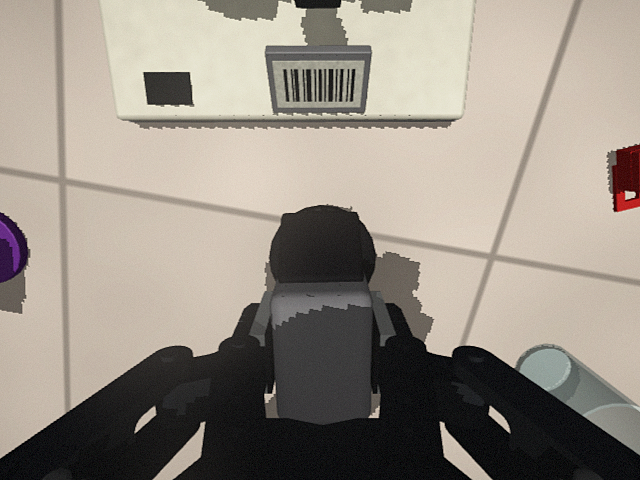

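View pics/c4.png

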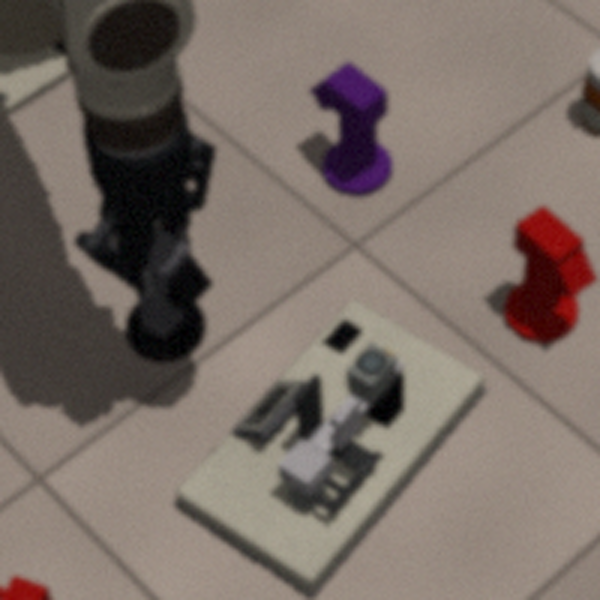

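```bash
python3 -c "
from h import *
v=V('w4.npz')
for p in[(278,68),(361,67),(363,106),(276,108),(319,87)]:print(p,v.pt(*p).round(4))
y=np.radians(10.6);c,s=np.cos(y),np.sin(y)
L=np.array([.5885-.05*c+.02*s,-.1133-.05*s-.02*c,.048]);print(L,v.proj(L))
P=v.cloud();m=np.zeros(P.shape[:2],bool);m[68:106,280:360]=1;q=P[m];q=q-q.mean(0);n=np.linalg.svd(q)[2][2];print('n',n,np.degrees(np.arctan2(n[1],n[0])),np.degrees(np.arcsin(n[2])))
"
```

```text
(278, 68) [ 0.5468 -0.117   0.0543]
(361, 67) [ 0.556  -0.1655  0.0562]
(363, 106) [ 0.5361 -0.1729  0.0383]
(276, 108) [ 0.5247 -0.117   0.0371]
(319, 87) [ 0.5415 -0.1428  0.0471]
[ 0.54303226 -0.14215627  0.048     ] [[318.39369682  84.04371732]]
n [-0.98341613 -0.18129404 -0.00501776] -169.5547237746917 -0.28749762682053015
```

Request:
send_rows([
  {"gripper": 255, "x": -0.002, "y": 0.015, "z": 0.0043, "rx": 0.3, "ry": 0, "rz": 0},
  {"gripper": 255, "x": -0.002, "y": 0.027, "z": 0.0043, "rx": 0.5, "ry": -0.3, "rz": 0},
  {"gripper": 255, "x": -0.002, "y": 0.033, "z": 0.0043, "rx": 0.5, "ry": -0.3, "rz": 0},
  {"gripper": 255, "x": -0.002, "y": 0.033, "z": 0.0043, "rx": 0.5, "ry": -0.3, "rz": 0},
  {"gripper": 255, "x": -0.002, "y": 0.033, "z": 0.0043, "rx": 0.5, "ry": -0.3, "rz": 0},
])

```text
clock: 4.62
tcp_pos: [0.4513, -0.1565, 0.1384]
orientation: [-89.9, 0.0, -79.1]
ft_force: [0.5, 0.0, -2.0]
grip_width: 0.391
```

```bash
python3 -c "
from h import *
p,r=st()
v=grab('side','s5.npz');v.crop(280,120,200,200,3,'pics/s5.png')
v=grab('wrist','w5.npz');cv2.imwrite('pics/w5.png',v.im)
v=grab('scene','c5.npz');v.crop(180,200,150,150,4,'pics/c5.png')
"
```

```text
4.62 [ 0.4513 -0.1565  0.1384] [-8.993e+01  5.000e-02 -7.905e+01] j [-1.920e+01  1.570e+01 -1.390e+01  6.040e+01  1.000e-01  1.499e+02] F [ 0.5  0.  -2. ] g 0.391 qd 1.6
```

View pics/s5.png

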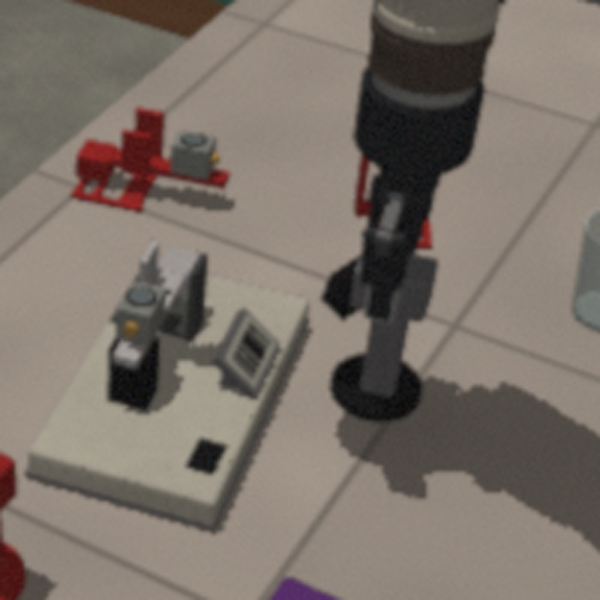

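View pics/w5.png

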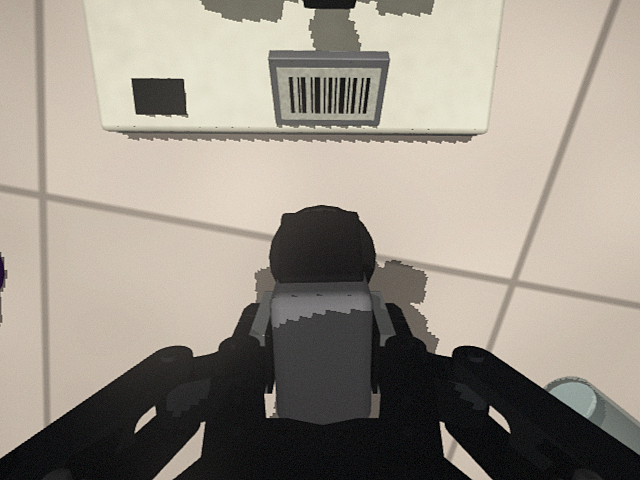

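```bash
python3 -c "
from h import *
p,r=st()
inc(p,r,[.450,-.1595,.1367],Rt(-79.4))"
```

```text
4.77 [ 0.4525 -0.1572  0.1398] [-8.975e+01 -6.000e-02 -7.907e+01] j [-1.920e+01  1.560e+01 -1.380e+01  6.040e+01  1.000e-01  1.499e+02] F [ 0.6  0.9 -1.8] g 0.389 qd 0.3
shift [ 0.0018  0.0031 -0.0029] rot [-0.25  0.33  0.06]
```

Request:
send_rows([
  {"gripper": 255, "x": 0.0018, "y": 0.0025, "z": -0.0025, "rx": -0.2, "ry": 0.3, "rz": 0},
  {"gripper": 255, "x": 0.0018, "y": 0.0025, "z": -0.0025, "rx": -0.2, "ry": 0.3, "rz": 0},
  {"gripper": 255, "x": 0.0018, "y": 0.0025, "z": -0.0025, "rx": -0.2, "ry": 0.3, "rz": 0},
  {"gripper": 255, "x": 0.0018, "y": 0.0025, "z": -0.0025, "rx": -0.2, "ry": 0.3, "rz": 0},
  {"gripper": 255, "x": 0.0018, "y": 0.0025, "z": -0.0025, "rx": -0.2, "ry": 0.3, "rz": 0},
  {"gripper": 255, "x": 0.0018, "y": 0.0025, "z": -0.0025, "rx": -0.2, "ry": 0.3, "rz": 0},
])

```text
clock: 5.27
tcp_pos: [0.45, -0.1597, 0.1369]
orientation: [-90.0, -0.0, -79.4]
ft_force: [-0.4, 0.5, -3.1]
grip_width: 0.39
```

Run:
```python
from h import *
p,r=st()
v=grab('side','s6.npz');w=grab('wrist','w6.npz')
v.crop(370,180,80,90,8,'pics/s6.png');cv2.imwrite('pics/w6.png',w.im)
p,r=st()
y=np.radians(10.6);c,s=np.cos(y),np.sin(y);Rs=np.array([[c,-s,0],[s,c,0],[0,0,1]])
L=np.array([.5885,-.1133,0])+Rs@[-.05,-.02,.048]
# scanner frame origin from TCP: TCP at scanner (0.001?,0,.0963)
X=-r.apply([0,0,-1])*-1  # tool -z?
print('tool z',r.apply([0,0,1]),'tool x',r.apply([1,0,0]),'tool y',r.apply([0,1,0]))
f=r.apply([0,0,1]);up=-r.apply([0,1,0])
W=p-up*.0963+f*.0376+up*.0765
beam=np.cos(np.radians(50))*f-np.sin(np.radians(50))*up
d=L-W;al=d@beam;print('win',W,'ahead',al,'off',np.linalg.norm(d-al*beam), 'scanner head depth pts')
n=Rs@[-np.cos(np.radians(50)),0,np.sin(np.radians(50))];print('ang',np.degrees(np.arccos(-n@beam)))
print('proj win side',v.proj(W),'foot',v.proj(p-up*.0963))
# wrist foot/head location: head top points
P=w.cloud();
for q in[(300,310),(345,310),(322,400),(322,250)]:print(q,w.pt(*q).round(4))
```

```text
5.27 [ 0.45   -0.1597  0.1369] [-8.999e+01 -4.000e-02 -7.941e+01] j [-19.5  15.7 -14.1  60.1  -0.  149.9] F [-0.4  0.5 -3.1] g 0.39 qd 0.1
5.37 [ 0.4499 -0.1597  0.1368] [-8.999e+01 -4.000e-02 -7.941e+01] j [-19.5  15.7 -14.1  60.1  -0.  149.9] F [ 0.3  0.  -2.7] g 0.394 qd 0.1
tool z [9.82957657e-01 1.83832026e-01 1.74986438e-04] tool x [ 1.83831880e-01 -9.82957488e-01  6.45005997e-04] tool y [ 2.90576989e-04 -6.01845498e-04 -9.99999777e-01]
win [ 0.48690094 -0.15276251  0.11704761] ahead 0.08961226994068629 off 0.0006563653769010872 scanner head depth pts
ang 0.034281502646979274
proj win side [[391.46250111 217.80548   ]] foot [[404.42530364 249.41024467]]
(300, 310) [ 0.4665 -0.149   0.1577]
(345, 310) [ 0.4684 -0.1633  0.1562]
(322, 400) [ 0.4335 -0.1623  0.1569]
(322, 250) [ 0.4816 -0.1533  0.1392]
```

View pics/s6.png

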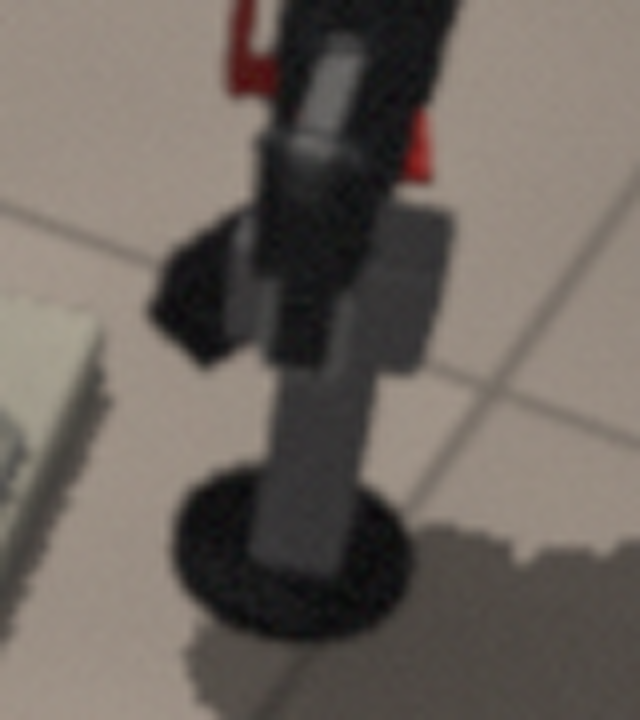

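Run:
```python
from h import *
v=V('s6.npz');b=V('side0.npz')
r=Rt(-79.41);p=np.array([.45,-.1597,.1368])
f=r.apply([0,0,1]);up=np.array([0,0,1.]);y=np.cross(up,f)
o=p-up*.0963
def S(x,yy,z):return o+f*x+y*yy+up*z
for n,q in dict(foottop=(0,0,.01),footbot=(0,0,0),postL=(.012,.014,.01),postR=(-.012,.014,.01),postLt=(.012,.014,.083),postRt=(-.012,.014,.083),headback=(-.026,.017,.083),headbackt=(-.026,.017,.117),winLn=(.0376,.012,.0765),headfb=(.026,.017,.083)).items():
    print(n,((v.proj(S(*q))[0]-[370,180])*8).round(0))
# tilt via foot: rim
```

```text
foottop [280. 528.]
footbot [275. 555.]
postL [224. 549.]
postR [311. 572.]
postLt [257. 338.]
postRt [349. 360.]
headback [401. 380.]
headbackt [421. 275.]
winLn [160. 329.]
headfb [201. 332.]
```

Run:
```python
from h import *
w=V('w6.npz')
r=Rt(-79.41);p=np.array([.45,-.1597,.1368])
f=r.apply([0,0,1]);up=np.array([0,0,1.]);y=np.cross(up,f)
for dx in(0,-.006):
  o=p-up*.0963+f*dx
  print(dx,[w.proj(o+f*a+y*b+up*c)[0].round(0) for a,b,c in((.026,.017,.117),(.026,-.017,.117),(.0376,0,.0765),(.033,0,.01),(-.026,.017,.117))])
w.crop(240,190,170,250,3,'pics/w6c.png')
c=V('side0.npz');
```

```text
0 [array([269., 287.]), array([378., 287.]), array([323., 221.]), array([323., 202.]), array([275., 423.])]
-0.006 [array([270., 305.]), array([377., 305.]), array([323., 235.]), array([323., 212.]), array([276., 437.])]
```

View pics/w6c.png

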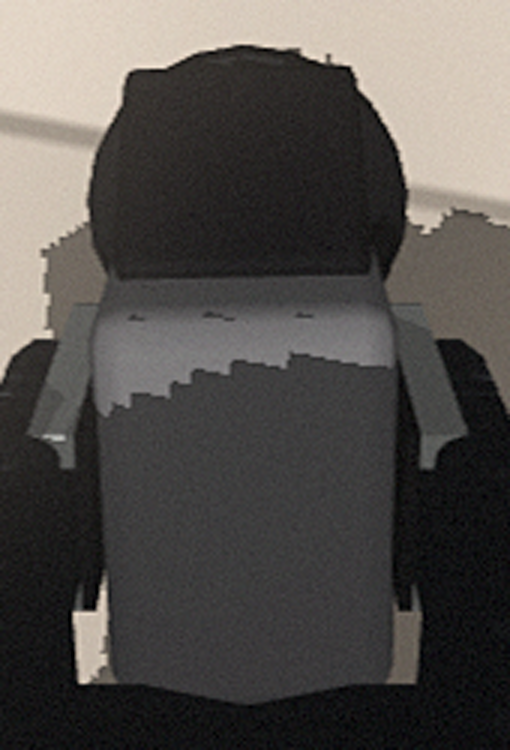

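Request:
send_rows([
  {"gripper": 255, "x": 0, "y": 0, "z": 0.002, "rx": 0, "ry": 0, "rz": 0},
  {"gripper": 255, "x": 0, "y": 0, "z": 0.002, "rx": 0, "ry": 0, "rz": 0},
  {"gripper": 255, "x": 0, "y": 0, "z": 0.002, "rx": 0, "ry": 0, "rz": 0},
  {"gripper": 255, "x": 0, "y": 0, "z": 0.002, "rx": 0, "ry": 0, "rz": 0},
  {"gripper": 255, "x": 0, "y": 0, "z": 0.002, "rx": 0, "ry": 0, "rz": 0},
  {"gripper": 255, "x": 0, "y": 0, "z": 0.002, "rx": 0, "ry": 0, "rz": 0},
  {"gripper": 255, "x": 0, "y": 0, "z": 0.002, "rx": 0, "ry": 0, "rz": 0},
  {"gripper": 255, "x": 0, "y": 0, "z": 0.002, "rx": 0, "ry": 0, "rz": 0},
  {"gripper": 255, "x": 0, "y": 0, "z": 0.002, "rx": 0, "ry": 0, "rz": 0},
  {"gripper": 255, "x": 0, "y": 0, "z": 0.002, "rx": 0, "ry": 0, "rz": 0},
])

```text
clock: 6.2
tcp_pos: [0.4519, -0.1593, 0.1368]
orientation: [-90.0, -0.0, -79.4]
ft_force: [-0.1, 0.6, -2.0]
grip_width: 0.394
```

Request:
send_rows([
  {"gripper": 255, "x": 0, "y": 0, "z": 0, "rx": 0, "ry": 0, "rz": 0},
  {"gripper": 255, "x": 0, "y": 0, "z": 0, "rx": 0, "ry": 0, "rz": 0},
  {"gripper": 255, "x": 0, "y": 0, "z": 0, "rx": 0, "ry": 0, "rz": 0},
  {"gripper": 255, "x": 0, "y": 0, "z": 0, "rx": 0, "ry": 0, "rz": 0},
  {"gripper": 255, "x": 0, "y": 0, "z": 0, "rx": 0, "ry": 0, "rz": 0},
  {"gripper": 255, "x": 0, "y": 0, "z": 0, "rx": 0, "ry": 0, "rz": 0},
  {"gripper": 255, "x": 0, "y": 0, "z": 0, "rx": 0, "ry": 0, "rz": 0},
  {"gripper": 255, "x": 0, "y": 0, "z": 0, "rx": 0, "ry": 0, "rz": 0},
  {"gripper": 255, "x": 0, "y": 0, "z": 0, "rx": 0, "ry": 0, "rz": 0},
  {"gripper": 255, "x": 0, "y": 0, "z": 0, "rx": 0, "ry": 0, "rz": 0},
])

```text
clock: 7.03
tcp_pos: [0.4519, -0.1593, 0.1368]
orientation: [-90.0, -0.0, -79.4]
ft_force: [-0.2, 0.3, -2.0]
grip_width: 0.394
```

Request:
send_rows([
  {"gripper": 255, "x": 0, "y": 0, "z": 0, "rx": 0, "ry": 0, "rz": 0},
  {"gripper": 255, "x": 0, "y": 0, "z": 0, "rx": 0, "ry": 0, "rz": 0},
  {"gripper": 255, "x": 0, "y": 0, "z": 0, "rx": 0, "ry": 0, "rz": 0},
  {"gripper": 255, "x": 0, "y": 0, "z": 0, "rx": 0, "ry": 0, "rz": 0},
  {"gripper": 255, "x": 0, "y": 0, "z": 0, "rx": 0, "ry": 0, "rz": 0},
  {"gripper": 255, "x": 0, "y": 0, "z": 0, "rx": 0, "ry": 0, "rz": 0},
  {"gripper": 255, "x": 0, "y": 0, "z": 0, "rx": 0, "ry": 0, "rz": 0},
  {"gripper": 255, "x": 0, "y": 0, "z": 0, "rx": 0, "ry": 0, "rz": 0},
])

```text
clock: 7.7
tcp_pos: [0.4519, -0.1593, 0.1368]
orientation: [-90.0, -0.0, -79.4]
ft_force: [-0.2, -0.4, -2.4]
grip_width: 0.389
```

```bash
python3 -c "
from h import *
p,r=st()"
```

```text
7.7 [ 0.4519 -0.1593  0.1368] [-8.999e+01 -3.000e-02 -7.941e+01] j [-19.4  15.9 -13.9  60.2  -0.  150. ] F [-0.2 -0.4 -2.4] g 0.389 qd 0.1
```

```bash
python3 -c "
from h import *
p,r=st()
inc(p,r,[.4925,.1548,.180],Rt(-66))"
```

```text
7.7 [ 0.4519 -0.1593  0.1368] [-8.999e+01 -3.000e-02 -7.941e+01] j [-19.4  15.9 -13.9  60.2  -0.  150. ] F [-0.2 -0.4 -2.4] g 0.389 qd 0.1
shift [-0.3012 -0.0434  0.0977] rot [ -0.   -13.41   0.03]
```

Request:
send_rows([
  {"gripper": 255, "x": 0, "y": -0.015, "z": 0, "rx": 0, "ry": 0, "rz": 0},
  {"gripper": 255, "x": -0.015, "y": -0.035, "z": 0.003, "rx": 0, "ry": 0, "rz": 0},
  {"gripper": 255, "x": -0.045, "y": -0.0434, "z": 0.015, "rx": 0, "ry": -2, "rz": 0},
  {"gripper": 255, "x": -0.08, "y": -0.0434, "z": 0.026, "rx": 0, "ry": -4, "rz": 0},
  {"gripper": 255, "x": -0.115, "y": -0.0434, "z": 0.037, "rx": 0, "ry": -6, "rz": 0},
  {"gripper": 255, "x": -0.15, "y": -0.0434, "z": 0.049, "rx": 0, "ry": -7, "rz": 0},
  {"gripper": 255, "x": -0.185, "y": -0.0434, "z": 0.06, "rx": 0, "ry": -9, "rz": 0},
  {"gripper": 255, "x": -0.22, "y": -0.0434, "z": 0.071, "rx": 0, "ry": -10, "rz": 0},
  {"gripper": 255, "x": -0.25, "y": -0.0434, "z": 0.081, "rx": 0, "ry": -12, "rz": 0},
  {"gripper": 255, "x": -0.275, "y": -0.0434, "z": 0.089, "rx": 0, "ry": -13, "rz": 0},
])

```text
clock: 8.53
tcp_pos: [0.4888, 0.13, 0.1801]
orientation: [-90.0, -0.0, -66.2]
ft_force: [1.4, -0.8, -2.2]
grip_width: 0.392
```

Request:
send_rows([
  {"gripper": 255, "x": 0, "y": 0, "z": 0, "rx": 0, "ry": 0, "rz": 0},
  {"gripper": 255, "x": 0, "y": 0, "z": 0, "rx": 0, "ry": 0, "rz": 0},
  {"gripper": 255, "x": 0, "y": 0, "z": 0, "rx": 0, "ry": 0, "rz": 0},
])

```text
clock: 8.78
tcp_pos: [0.4884, 0.1271, 0.1798]
orientation: [-90.1, -0.1, -66.4]
ft_force: [0.8, -0.1, -2.7]
grip_width: 0.393
```

```bash
python3 -c "
from h import *
p,r=st()
inc(p,r,[.4925,.1548,.100],Rt(-66))"
```

```text
8.78 [0.4884 0.1271 0.1798] [-9.006e+01 -6.000e-02 -6.640e+01] j [ 1.46e+01  1.66e+01 -6.00e+00  6.75e+01 -1.00e-01  1.71e+02] F [ 0.8 -0.1 -2.7] g 0.393 qd 1.3
shift [-0.0238  0.0797  0.0149] rot [ 0.06 -0.4   0.06]
```

Request:
send_rows([
  {"gripper": 255, "x": -0.012, "y": 0.01, "z": 0.007, "rx": 0, "ry": -0.2, "rz": 0},
  {"gripper": 255, "x": -0.0238, "y": 0.025, "z": 0.0149, "rx": 0, "ry": -0.4, "rz": 0},
  {"gripper": 255, "x": -0.0238, "y": 0.042, "z": 0.0149, "rx": 0, "ry": -0.4, "rz": 0},
  {"gripper": 255, "x": -0.0238, "y": 0.06, "z": 0.0149, "rx": 0, "ry": -0.4, "rz": 0},
  {"gripper": 255, "x": -0.0238, "y": 0.072, "z": 0.0149, "rx": 0, "ry": -0.4, "rz": 0},
  {"gripper": 255, "x": -0.0238, "y": 0.076, "z": 0.0149, "rx": 0, "ry": -0.4, "rz": 0},
  {"gripper": 255, "x": -0.0238, "y": 0.078, "z": 0.0149, "rx": 0, "ry": -0.4, "rz": 0},
  {"gripper": 255, "x": -0.0238, "y": 0.078, "z": 0.0149, "rx": 0, "ry": -0.4, "rz": 0},
])

```text
clock: 9.45
tcp_pos: [0.493, 0.1542, 0.1021]
orientation: [-90.0, -0.0, -66.1]
ft_force: [0.2, -0.4, -1.6]
grip_width: 0.391
```

```bash
python3 -c "
from h import *
p,r=st()
inc(p,r,[.4925,.1548,.096],Rt(-66))"
```

```text
9.45 [0.493  0.1542 0.1021] [-9.002e+01 -4.000e-02 -6.610e+01] j [ 17.4  21.8 -11.   57.2  -0.  173.5] F [ 0.2 -0.4 -1.6] g 0.391 qd 1.2
shift [-0.0007  0.0061 -0.0003] rot [ 0.02 -0.1   0.04]
```

Request:
send_rows([
  {"gripper": 255, "x": 0, "y": 0.002, "z": 0, "rx": 0, "ry": 0, "rz": 0},
  {"gripper": 255, "x": 0, "y": 0.004, "z": 0, "rx": 0, "ry": 0, "rz": 0},
  {"gripper": 255, "x": 0, "y": 0.005, "z": 0, "rx": 0, "ry": 0, "rz": 0},
  {"gripper": 255, "x": 0, "y": 0.005, "z": 0, "rx": 0, "ry": 0, "rz": 0},
])

```text
clock: 9.78
tcp_pos: [0.4931, 0.1552, 0.0972]
orientation: [-90.0, -0.0, -66.0]
ft_force: [0.4, 0.1, -2.0]
grip_width: 0.392
```

Request:
send_rows([
  {"gripper": 255, "x": 0, "y": 0.001, "z": 0, "rx": 0, "ry": 0, "rz": 0},
  {"gripper": 255, "x": 0, "y": 0.001, "z": 0, "rx": 0, "ry": 0, "rz": 0},
])

```text
clock: 9.95
tcp_pos: [0.4932, 0.1553, 0.0963]
orientation: [-90.0, -0.0, -66.0]
ft_force: [0.5, -0.3, -0.5]
grip_width: 0.391
```

Request:
send_rows([
  {"gripper": 255, "x": 0, "y": 0.0005, "z": 0, "rx": 0, "ry": 0, "rz": 0},
  {"gripper": 255, "x": 0, "y": 0.0005, "z": 0, "rx": 0, "ry": 0, "rz": 0},
])

```text
clock: 10.12
tcp_pos: [0.4932, 0.1553, 0.0963]
orientation: [-89.9, -0.0, -66.0]
ft_force: [-2.3, -0.5, 5.5]
grip_width: 0.389
```

On its foot. Release.

Request:
send_rows([
  {"gripper": 180, "x": 0, "y": -0.0004, "z": 0, "rx": 0, "ry": 0, "rz": 0},
  {"gripper": 120, "x": 0, "y": -0.0004, "z": 0, "rx": 0, "ry": 0, "rz": 0},
  {"gripper": 60, "x": 0, "y": -0.0004, "z": 0, "rx": 0, "ry": 0, "rz": 0},
  {"gripper": 0, "x": 0, "y": -0.0004, "z": 0, "rx": 0, "ry": 0, "rz": 0},
  {"gripper": 0, "x": 0, "y": -0.0004, "z": 0, "rx": 0, "ry": 0, "rz": 0},
  {"gripper": 0, "x": 0, "y": -0.0004, "z": 0, "rx": 0, "ry": 0, "rz": 0},
  {"gripper": 0, "x": 0, "y": -0.0004, "z": 0, "rx": 0, "ry": 0, "rz": 0},
])

```text
clock: 10.7
tcp_pos: [0.4929, 0.1552, 0.0958]
orientation: [-90.0, -0.0, -66.0]
ft_force: [-0.6, 0.0, -0.5]
grip_width: 1.002
```

```bash
python3 -c "
from h import *
p,r=st()
v=grab('wrist','w7.npz');cv2.imwrite('pics/w7.png',v.im)"
```

```text
10.7 [0.4929 0.1552 0.0958] [-9.001e+01 -3.000e-02 -6.601e+01] j [ 17.5  22.2 -11.5  56.3  -0.  173.5] F [-0.6  0.  -0.5] g 1.002 qd 0.1
```

View pics/w7.png

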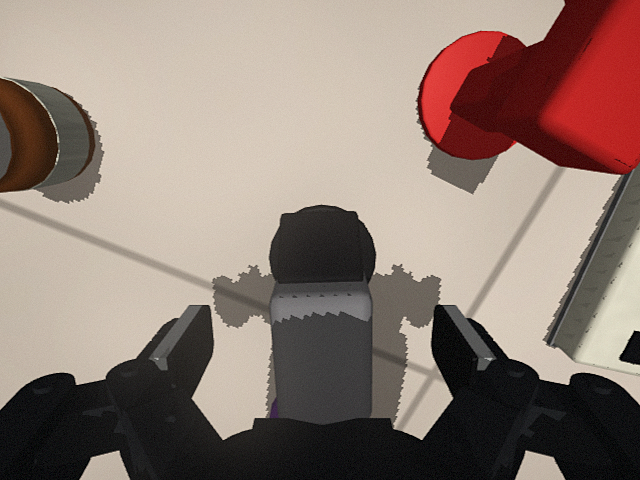

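Request:
send_rows([
  {"gripper": 0, "x": 0, "y": -0.01, "z": 0, "rx": 0, "ry": 0, "rz": 0},
  {"gripper": 0, "x": 0, "y": -0.035, "z": 0, "rx": 0, "ry": 0, "rz": 0},
  {"gripper": 0, "x": 0, "y": -0.07, "z": 0, "rx": 0, "ry": 0, "rz": 0},
  {"gripper": 0, "x": 0, "y": -0.105, "z": 0, "rx": 0, "ry": 0, "rz": 0},
  {"gripper": 0, "x": 0, "y": -0.13, "z": 0, "rx": 0, "ry": 0, "rz": 0},
  {"gripper": 0, "x": 0, "y": -0.13, "z": 0, "rx": 0, "ry": 0, "rz": 0},
])

```text
clock: 11.25
tcp_pos: [0.4962, 0.1563, 0.2331]
orientation: [-89.3, -0.1, -66.0]
ft_force: [0.4, -0.5, -0.0]
grip_width: 1.001
```

```bash
python3 -c "
from h import *
p,r=st()
inc(p,r,[.612,-.129,.225],Rt(10.6))"
```

```text
11.25 [0.4962 0.1563 0.2331] [-89.3   -0.11 -66.01] j [ 17.5  15.8   1.2  74.6  -0.  173.5] F [ 0.4 -0.5 -0. ] g 1.001 qd 5.6
shift [ 0.3077  0.0086 -0.0103] rot [ -0.52 -76.61   0.56]
```

Request:
send_rows([
  {"gripper": 0, "x": 0.015, "y": 0, "z": 0, "rx": 0, "ry": -5, "rz": 0},
  {"gripper": 0, "x": 0.045, "y": 0, "z": 0, "rx": 0, "ry": -12, "rz": 0},
  {"gripper": 0, "x": 0.075, "y": 0, "z": 0, "rx": 0, "ry": -19, "rz": 0},
  {"gripper": 0, "x": 0.105, "y": 0, "z": 0, "rx": 0, "ry": -26, "rz": 0},
  {"gripper": 0, "x": 0.135, "y": 0, "z": 0, "rx": 0, "ry": -33, "rz": 0},
  {"gripper": 0, "x": 0.165, "y": 0, "z": 0, "rx": 0, "ry": -40, "rz": 0},
  {"gripper": 0, "x": 0.2, "y": 0, "z": 0, "rx": 0, "ry": -47, "rz": 0},
  {"gripper": 0, "x": 0.23, "y": 0, "z": 0, "rx": 0, "ry": -54, "rz": 0},
  {"gripper": 0, "x": 0.255, "y": 0, "z": 0, "rx": 0, "ry": -60, "rz": 0},
  {"gripper": 0, "x": 0.265, "y": 0, "z": 0, "rx": 0, "ry": -64, "rz": 0},
])

```text
clock: 12.08
tcp_pos: [0.6014, -0.0903, 0.2256]
orientation: [-90.1, -0.0, -1.9]
ft_force: [-0.2, -0.2, -0.5]
grip_width: 1.003
```

Request:
send_rows([
  {"gripper": 0, "x": 0, "y": 0, "z": 0, "rx": 0, "ry": 0, "rz": 0},
  {"gripper": 0, "x": 0, "y": 0, "z": 0, "rx": 0, "ry": 0, "rz": 0},
  {"gripper": 0, "x": 0, "y": 0, "z": 0, "rx": 0, "ry": 0, "rz": 0},
])

```text
clock: 12.33
tcp_pos: [0.6002, -0.0861, 0.226]
orientation: [-90.0, 0.0, -2.1]
ft_force: [0.8, 0.3, -0.1]
grip_width: 1.001
```

```bash
python3 -c "
from h import *
p,r=st()
inc(p,r,[.612,-.129,.195],Rt(10.6))"
```

```text
12.33 [ 0.6002 -0.0861  0.226 ] [-9.001e+01  3.000e-02 -2.060e+00] j [-8.2 26.6 15.8 79.3 -0.  83.9] F [ 0.8  0.3 -0.1] g 1.001 qd 0.7
shift [ 0.0134  0.031  -0.0424] rot [  0.   -12.66  -0.04]
```

Request:
send_rows([
  {"gripper": 0, "x": 0.005, "y": 0.01, "z": -0.015, "rx": 0, "ry": -5, "rz": 0},
  {"gripper": 0, "x": 0.01, "y": 0.022, "z": -0.032, "rx": 0, "ry": -10, "rz": 0},
  {"gripper": 0, "x": 0.0134, "y": 0.031, "z": -0.0424, "rx": 0, "ry": -12.7, "rz": 0},
  {"gripper": 0, "x": 0.0134, "y": 0.031, "z": -0.0424, "rx": 0, "ry": -12.7, "rz": 0},
  {"gripper": 0, "x": 0.0134, "y": 0.031, "z": -0.0424, "rx": 0, "ry": -12.7, "rz": 0},
  {"gripper": 0, "x": 0.0134, "y": 0.031, "z": -0.0424, "rx": 0, "ry": -12.7, "rz": 0},
])

```text
clock: 12.83
tcp_pos: [0.6125, -0.1283, 0.1958]
orientation: [-90.0, -0.0, 10.7]
ft_force: [-0.5, 0.2, 1.5]
grip_width: 0.998
```

Run:
```python
from h import *
p,r=st()
v=grab('wrist','w8.npz');cv2.imwrite('pics/w8.png',v.im)
y=np.radians(10.6);c,s=np.cos(y),np.sin(y);Rs=np.array([[c,-s,0],[s,c,0],[0,0,1]])
B=np.array([.5885,-.1133,0])+Rs@[.02,-.06,.065];ex=Rs@[0,1,0];ey=Rs@[-1,0,0]
C=lambda x,yy,z:B+ex*x+ey*yy+np.array([0,0,z])
for q in((40,-15,52),(40,29,52),(27,-15,52),(53,-15,52),(27,29,52),(53,29,52),(88,0,48),(40,0,38)):print(q,v.proj(C(*np.array(q)/1000))[0].round(0))
print(C(.04,0,.038))
```

```text
12.83 [ 0.6125 -0.1283  0.1958] [-9.001e+01 -3.000e-02  1.069e+01] j [-11.8  29.5  16.1  76.5  -0.   67.5] F [-0.5  0.2  1.5] g 0.998 qd 0.5
(40, -15, 52) [345. 261.]
(40, 29, 52) [271. 261.]
(27, -15, 52) [345. 282.]
(53, -15, 52) [346. 240.]
(27, 29, 52) [272. 282.]
(53, 29, 52) [270. 240.]
(88, 0, 48) [320. 178.]
(40, 0, 38) [320. 254.]
[ 0.61183773 -0.12927968  0.103     ]
```

View pics/w8.png

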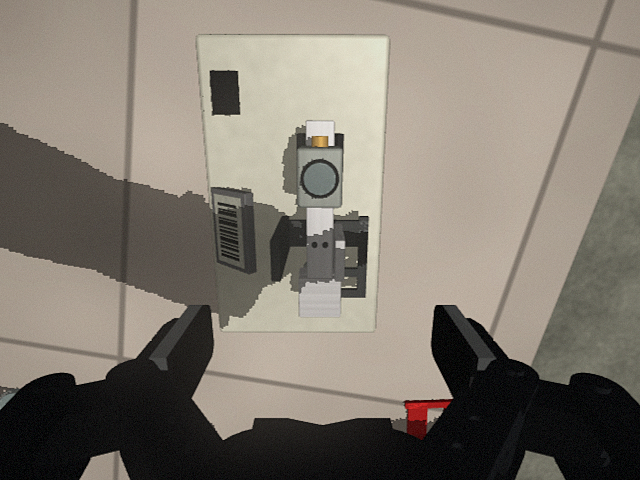

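```bash
python3 -c "
from h import *
p,r=st()
inc(p,r,[.6118,-.1293,.100],Rt(10.6))"
```

```text
12.88 [ 0.6127 -0.1284  0.1961] [-9.004e+01 -7.000e-02  1.072e+01] j [-11.8  29.5  16.1  76.5  -0.   67.5] F [ 0.5 -0.2 -0. ] g 0.998 qd 0.3
shift [-0.0012  0.0961 -0.0007] rot [0.03 0.12 0.07]
```

Request:
send_rows([
  {"gripper": 0, "x": -0.0012, "y": 0.015, "z": -0.0007, "rx": 0, "ry": 0.1, "rz": 0},
  {"gripper": 0, "x": -0.0012, "y": 0.035, "z": -0.0007, "rx": 0, "ry": 0.1, "rz": 0},
  {"gripper": 0, "x": -0.0012, "y": 0.055, "z": -0.0007, "rx": 0, "ry": 0.1, "rz": 0},
  {"gripper": 0, "x": -0.0012, "y": 0.073, "z": -0.0007, "rx": 0, "ry": 0.1, "rz": 0},
  {"gripper": 0, "x": -0.0012, "y": 0.087, "z": -0.0007, "rx": 0, "ry": 0.1, "rz": 0},
  {"gripper": 0, "x": -0.0012, "y": 0.096, "z": -0.0007, "rx": 0, "ry": 0.1, "rz": 0},
  {"gripper": 0, "x": -0.0012, "y": 0.096, "z": -0.0007, "rx": 0, "ry": 0.1, "rz": 0},
  {"gripper": 0, "x": -0.0012, "y": 0.096, "z": -0.0007, "rx": 0, "ry": 0.1, "rz": 0},
  {"gripper": 0, "x": -0.0012, "y": 0.096, "z": -0.0007, "rx": 0, "ry": 0.1, "rz": 0},
])

```text
clock: 13.63
tcp_pos: [0.6125, -0.1305, 0.1006]
orientation: [-90.1, -0.1, 10.6]
ft_force: [0.4, 0.7, 1.0]
grip_width: 1.001
```

```bash
python3 -c "
from h import *
p,r=st()
v=grab('wrist','w9.npz');cv2.imwrite('pics/w9.png',v.im)
v=grab('side','s9.npz');v.crop(260,150,160,150,4,'pics/s9.png')"
```

```text
13.63 [ 0.6125 -0.1305  0.1006] [-90.08  -0.13  10.61] j [-12.   33.1   7.3  64.1  -0.   67.4] F [0.4 0.7 1. ] g 1.001 qd 0.5
```

View pics/w9.png

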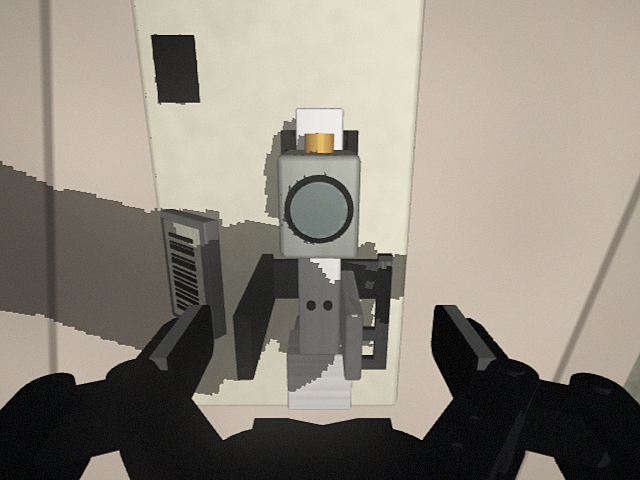

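View pics/s9.png

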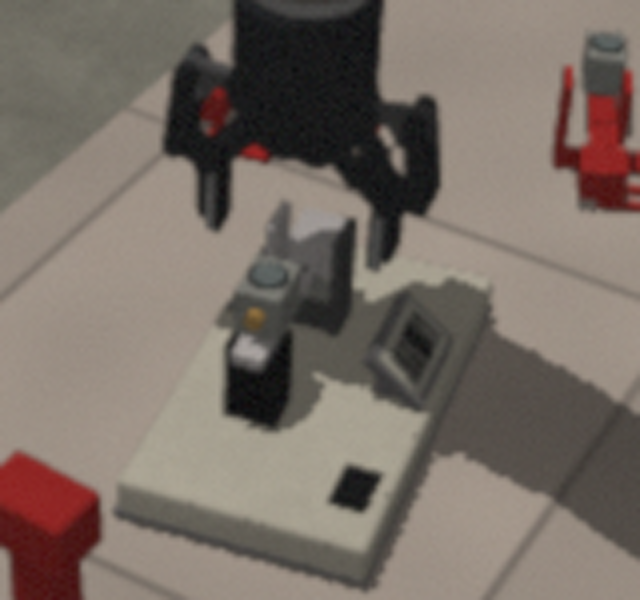

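Request:
send_rows([
  {"gripper": 80, "x": -0.0005, "y": 0, "z": 0.001, "rx": 0, "ry": 0, "rz": 0},
  {"gripper": 120, "x": -0.0005, "y": 0, "z": 0.001, "rx": 0, "ry": 0, "rz": 0},
  {"gripper": 160, "x": -0.0005, "y": 0, "z": 0.001, "rx": 0, "ry": 0, "rz": 0},
  {"gripper": 200, "x": -0.0005, "y": 0, "z": 0.001, "rx": 0, "ry": 0, "rz": 0},
  {"gripper": 255, "x": -0.0005, "y": 0, "z": 0.001, "rx": 0, "ry": 0, "rz": 0},
  {"gripper": 255, "x": -0.0005, "y": 0, "z": 0.001, "rx": 0, "ry": 0, "rz": 0},
  {"gripper": 255, "x": -0.0005, "y": 0, "z": 0.001, "rx": 0, "ry": 0, "rz": 0},
  {"gripper": 255, "x": -0.0005, "y": 0, "z": 0.001, "rx": 0, "ry": 0, "rz": 0},
  {"gripper": 255, "x": -0.0005, "y": 0, "z": 0.001, "rx": 0, "ry": 0, "rz": 0},
])

```text
clock: 14.48
tcp_pos: [0.6122, -0.1298, 0.1005]
orientation: [-90.1, -0.2, 10.6]
ft_force: [0.1, 0.4, 6.4]
grip_width: 0.328
```

```bash
python3 -c "
from h import *
p,r=st()
v=grab('wrist','w10.npz');cv2.imwrite('pics/w10.png',v.im)"
```

```text
14.48 [ 0.6122 -0.1298  0.1005] [-90.08  -0.2   10.6 ] j [-12.   33.    7.2  64.   -0.   67.4] F [0.1 0.4 6.4] g 0.328 qd 0.1
```

View pics/w10.png

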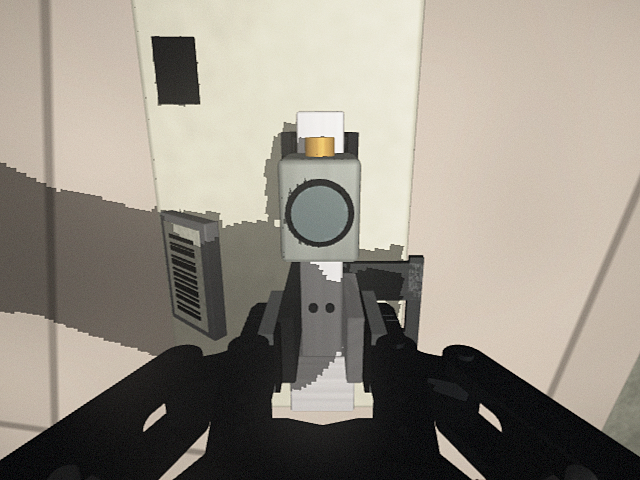

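Request:
send_rows([
  {"gripper": 255, "x": 0, "y": -0.001, "z": 0, "rx": 0, "ry": 0, "rz": 0},
  {"gripper": 255, "x": 0, "y": -0.003, "z": 0, "rx": 0, "ry": 0, "rz": 0},
  {"gripper": 255, "x": 0, "y": -0.005, "z": 0, "rx": 0, "ry": 0, "rz": 0},
  {"gripper": 255, "x": 0, "y": -0.008, "z": 0, "rx": 0, "ry": 0, "rz": 0},
  {"gripper": 255, "x": 0, "y": -0.008, "z": 0, "rx": 0, "ry": 0, "rz": 0},
])

```text
clock: 14.95
tcp_pos: [0.6103, -0.1298, 0.1067]
orientation: [-90.0, 0.1, 10.6]
ft_force: [-0.8, 0.5, -5.2]
grip_width: 0.332
```

```bash
python3 -c "
from h import *
p,r=st()
inc(p,r,[.6122,-.1298,.1805],Rt(10.6))
v=grab('side','s11.npz');v.crop(260,150,160,150,4,'pics/s11.png')"
```

```text
14.95 [ 0.6103 -0.1298  0.1067] [-9.001e+01  9.000e-02  1.059e+01] j [-12.   32.7   7.7  65.1  -0.   67.4] F [-0.8  0.5 -5.2] g 0.332 qd 0.4
shift [ 0.0017 -0.0738 -0.0004] rot [ 0.01 -0.01 -0.09]
```

View pics/s11.png

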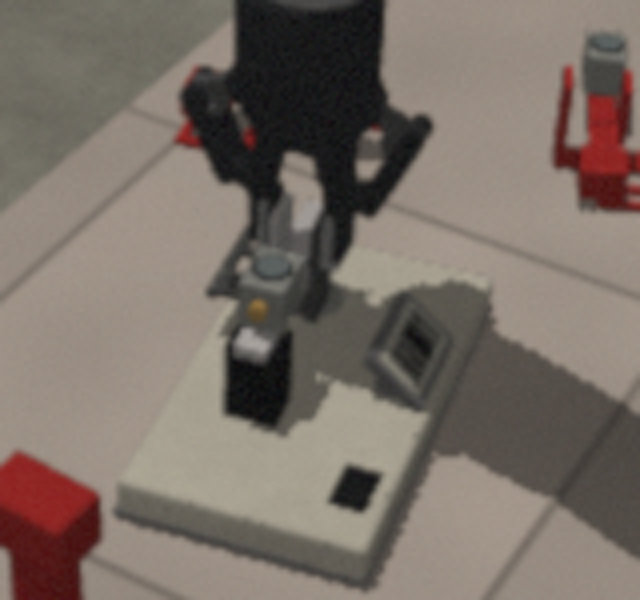

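Request:
send_rows([
  {"gripper": 255, "x": 0, "y": -0.005, "z": 0, "rx": 0, "ry": 0, "rz": 0},
  {"gripper": 255, "x": 0, "y": -0.012, "z": 0, "rx": 0, "ry": 0, "rz": 0},
  {"gripper": 255, "x": 0, "y": -0.02, "z": 0, "rx": 0, "ry": 0, "rz": 0},
  {"gripper": 255, "x": 0, "y": -0.03, "z": 0, "rx": 0, "ry": 0, "rz": 0},
  {"gripper": 255, "x": 0.0008, "y": -0.041, "z": 0, "rx": 0, "ry": 0, "rz": 0},
  {"gripper": 255, "x": 0.0017, "y": -0.052, "z": 0, "rx": 0, "ry": 0, "rz": 0},
  {"gripper": 255, "x": 0.0017, "y": -0.063, "z": 0, "rx": 0, "ry": 0, "rz": 0},
  {"gripper": 255, "x": 0.0017, "y": -0.07, "z": 0, "rx": 0, "ry": 0, "rz": 0},
  {"gripper": 255, "x": 0.0017, "y": -0.0738, "z": 0, "rx": 0, "ry": 0, "rz": 0},
  {"gripper": 255, "x": 0.0017, "y": -0.0738, "z": 0, "rx": 0, "ry": 0, "rz": 0},
])

```text
clock: 15.83
tcp_pos: [0.6132, -0.1296, 0.1825]
orientation: [-90.1, -0.1, 10.6]
ft_force: [-0.0, 0.6, -3.4]
grip_width: 0.326
```

Request:
send_rows([
  {"gripper": 255, "x": 0, "y": 0, "z": 0, "rx": 0, "ry": 0, "rz": 0},
  {"gripper": 255, "x": 0, "y": 0, "z": 0, "rx": 0, "ry": 0, "rz": 0},
  {"gripper": 255, "x": 0, "y": 0, "z": 0, "rx": 0, "ry": 0, "rz": 0},
  {"gripper": 255, "x": 0, "y": 0, "z": 0, "rx": 0, "ry": 0, "rz": 0},
])

```text
clock: 16.17
tcp_pos: [0.6121, -0.1293, 0.18]
orientation: [-90.0, 0.1, 10.6]
ft_force: [0.3, 0.0, -3.8]
grip_width: 0.331
```

```bash
python3 -c "
from h import *
p,r=st()
inc(p,r,[.6122,-.1298,.1805],Rt(10.6))
v=grab('side','s12.npz');v.crop(230,100,200,150,4,'pics/s12.png')
v=grab('scene','c12.npz');v.crop(220,160,200,150,4,'pics/c12.png')
v=grab('wrist','w12.npz');cv2.imwrite('pics/w12.png',v.im)"
```

```text
16.17 [ 0.6121 -0.1293  0.18  ] [-9.000e+01  8.000e-02  1.059e+01] j [-11.9  30.   14.5  74.6  -0.   67.5] F [ 0.3  0.  -3.8] g 0.331 qd 0.3
shift [ 0.     -0.0005 -0.0005] rot [-0.   -0.01 -0.08]
```

View pics/s12.png

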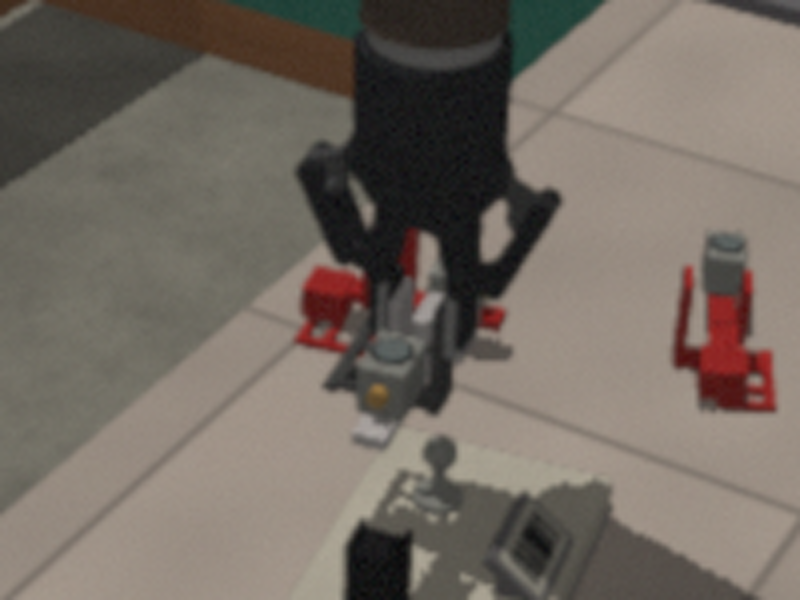

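View pics/c12.png

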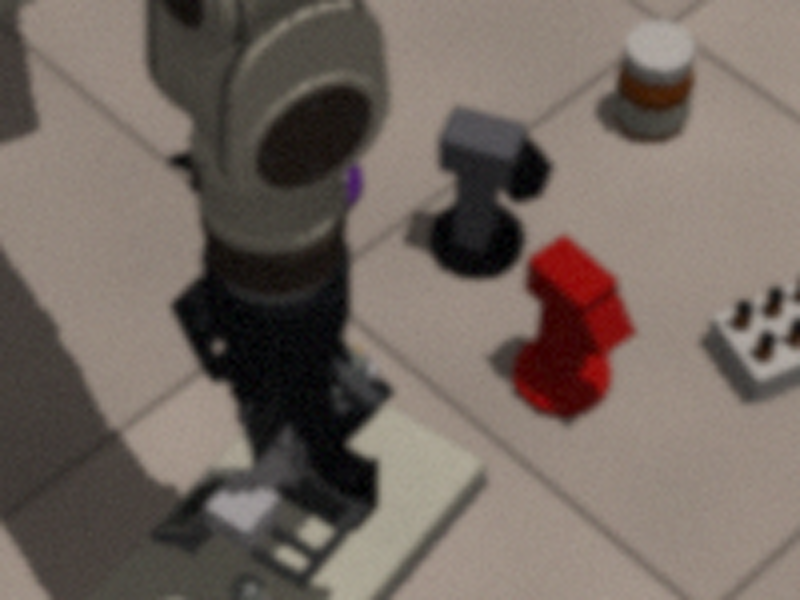

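View pics/w12.png

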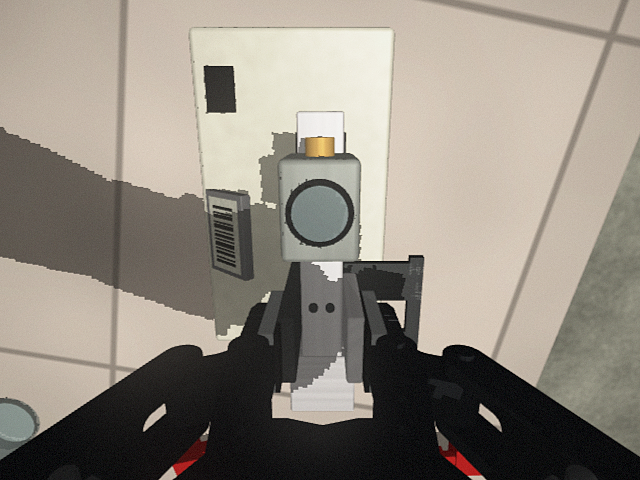

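```bash
python3 -c "
from h import *
from bench import manip
st();manip.close_job()"
```

```text
16.32 [ 0.6124 -0.1294  0.1805] [-9.002e+01  3.000e-02  1.059e+01] j [-11.9  30.   14.6  74.6  -0.   67.5] F [ 0.6  1.  -3.3] g 0.324 qd 0.3
the job is handed in; nothing more can be done
```

The job is handed in at 16.3 s, with the carrier held up over the ball.

- **Scan:** I held the scanner still for about 2.4 s, upright and facing the label. My geometry put the window about 9 cm from the label, 1–2 mm off its middle and square-on to well under a degree. The side view disagreed, placing the scanner several mm farther back. I shifted it 2 mm forward, as the wrist view suggested, and left the rest as camera calibration error, since the read tolerance is 15 mm.
- **Scanner back:** I stood it on its foot at its original spot and let go. The last scene picture shows it upright there.
- **Carrier:** I squeezed the latch plate until the gripper read about 28 mm. The fully squeezed width should be 30 mm, but the reading also came out about 1 mm low on the scanner's 34 mm head. I then lifted straight up about 80 mm. The tool is level within 0.1° and within about 1 mm sideways of where it gripped. The wrist force is about 3.5 N, near the carrier's weight. The wrist picture shows the carrier unchanged in the jaws, and the side view shows the ball free below it.
- **Bystanders:** The jar and rack stand in place in the last scene picture. The beaker was only partly in view at the end, but the arm never went near it.

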